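Open up the ratchet divider in the aquarium-spares drawer

TASK

Make room in the drawer for a longer spare: with a fingertip press down the black release pad of the ratchet divider and, keeping it pressed, push the sliding plate back along its bar, away from the fixed plate, until it is fully back against the end stop, then let go and draw the hand clear. Lift nothing, and leave the pot, the glass heater tube, the heater guard and the suction clip where they are.

Things in the scene. Friction and masses are not known exactly. Their poses are not given: they have to be found in the camera images.
- divider: Ratchet divider fixed to the tray floor. Origin: tray floor, mid-bar. z up; y along the bar from the fixed plate to the end stop (the way 'back', roughly robot's left); x across. Toothed steel bar 16 mm wide, teeth up to 24.5 mm. Fixed grey plate 90 wide (x), 8 thick, 80 mm high, inner face at y = -137 mm. The sliding plate with the black pad lies between it and the stop.
- jaw (a joint): Sliding grey plate's travel along the bar, m: 0 = 70 mm between the plates, 0.150 = its carriage meets the end stop (fully back). Starts at 0.02 to 0.07, drags with 3 N, stays where left. With the release up a ratchet (8 mm pitch, up to 8 mm slack) bars the way back. Plate 90 wide, 8 thick, 80 mm high; carriage reaches 48 mm back from the plate's face, 36 mm wide and high.
- release (a joint): Tilt of the release rocker, rad: 0 = up, 0.40 = pad fully down (about 13 mm). Sprung: 1 N at first to 6 N fully down; rises when let go. The ratchet is free above 0.24 rad (8 mm down at mid-pad); 9 to 11 mm down is a sound press. Let go, it may read up to 0.2 where the pawl rests on a tooth.
- release_pad (a point): Top middle of the black ribbed pad: 36 mm wide (x) by 30 mm along the bar, 42 mm above the tray floor, on the fixed-plate side of the sliding plate, 5 mm gap to it; middle 20 mm from the plate's face. It hinges about a level axis 34 mm further back: pressed, it dips and swings 4 mm off the plate. A closed hand set on it (narrow side along the bar) bears on the plate when moved back.
- jaw_face (a point): Point on the sliding plate's face that looks at the fixed plate, mid-width, 60 mm above the tray floor (the plate's top is 20 mm higher). Pushed in the divider's +y direction. Axes as the divider's.
- stop_face (a point): Middle of the front face of the end stop, 20 mm above the tray floor, at y = +131 mm of the divider. The stop is a grey block 50 wide, 34 mm high.
- drawer: Pulled-out drawer with a white tray: inside 320 mm (x) by 520 mm (y), floor 20 mm above the work surface, walls to 70 mm, wooden front (towards the robot) to 87 mm above the work surface. Origin: centre of the tray, on the work surface.
- pot: Bystander: small empty terracotta pot, 64 mm across, 55 mm high, loose in the tray's far row; origin under its centre.
- heater: Bystander: glass heater tube with square black ends, lying along the far row, 192 mm long (y), 26 mm high; origin on the tray floor under the middle of the tube.
- guard: Bystander: grey slotted heater guard, 160 mm long (y), 36 wide, 34 mm high, lying in the near row; origin under its centre.
- clip: Bystander: red suction clip, 40 mm across, 32 mm high, loose in the near row; origin under its centre.

How it is judged:
By the outcome, as a careful person would: the job done as asked, in the order asked, and still so for the second after the job is handed in, with the robot touching nothing.
It also fails if it takes over 38 s, if anything falls off the work surface, if the arm or the gripper's body presses on something with over 40 N, if the wrist force passes 120 N, or if a joint passes its speed limit or range.

ROBOT

A 7-joint arm with a two-finger parallel gripper is mounted at the origin on the work surface. World frame = base frame: x ahead of the robot, y to its left, z up, the work surface at z = 0. Lengths are in m, angles in degrees, forces in N, time in s.
With the tool pointing down it reaches from about 0.425 to 0.875 m from the base axis. Payload 4.7 kg.
Tool frame: the origin (TCP) lies on the centre line of the jaws, within the pads' length; the fingertips stand 17 mm ahead of it and the grasp point (between the pads) lies 2 mm behind it (r.tip_extent is the distance from the TCP to the fingertips, in m); z points along the fingers, y is the direction in which the jaws open and shut (so a half turn about z gives the same grasp; the last joint's range is limited). The gripper opens to 87 mm and grips with 3 to 60 N. Pads are 19 mm wide; open, the fingers measure 117 mm over their backs; the gripper's body (75 mm by 190 mm) begins 51 mm behind the grasp point.
Start: joints at [-73.161, 18.392, -4.016, 83.108, 1.295, 78.541, -3.26], TCP at [0.18, 0.625, 0.24] pointing down, gripper open.
Joint ranges: [-163.93, 163.93], [-17.29, 119.83], [-79.2, 71.16], [3.27, 140.29], [-89.18, 269.18], [5.43, 117.66], [-154.24, 154.24]. Speed limits (degrees/s): [147.25, 147.25, 180, 180, 180, 180, 180].

INTERFACE

Orientations are given as [roll, pitch, yaw] about the fixed x, y, z axes, in that order (R = Rz(yaw) Ry(pitch) Rx(roll)).
In Python, from station import r, get_image, ticket gives the robot as it stands.
- The arm moves only by the shell command python3 -m jog 'ROWS' [OPENING] [FORCE]. ROWS is JSON, a list of rows, each an object with "delta_pos": the shift along the tool's x, y, z in units of 30 mm (1.0 is 30 mm), a list of three; "yaw": the turn about the tool's z in units of 6 degrees (1.0 is 6 degrees). In form: [{"delta_pos": [x, y, z], "yaw": yaw}, ...]. A call has 1 to 5 rows; each row shifts and turns the commanded pose from where the row before left it, along the tool's axes as they then stand; what a row does not reach is not made up. A row lasts 1/12 s, in which the tool goes at most 41.7 mm and 7.16 degrees, less where a joint would pass 70% of its speed; a pose out of reach is approached as far as the arm can. A call is refused whole if a number of a shift passes 1 or a number of a turn 1, either way. A call with a gripper value outside its range is refused whole. OPENING is the opening, from 0 (shut) to 1 (fully open), set as the call begins (- or left out, the last holds). The fingers move at their own pace and stop on an object; FORCE is the grip in N (left out, the last holds). Time passes only in rows, so rows that do not move let the fingers close. It gives the time, the measured TCP pose, the force and the opening at its end, in the units of the state.
- r.sense(): the state, without advancing time (a new reading comes with each control period).
- get_image(name): name is "side" or "top" or "wrist"; returns a dict with "image" (420x560x3 uint8, red, green, blue), "fx", "fy", "cx", "cy" (pixels), "xyz" and "attitude" of the camera in the world; the wrist camera has in their place "tool_from_camera" (4x4, takes a point from camera to tool coordinates, whose origin is the TCP and whose axes are the flange's). Camera axes: x right, y up, looking along -z (the intrinsics and any distortion apply to the point x, -y, -z); pixel columns grow to the right and rows downward; lengths in m; the calibration is good to about 2 mm. A picture is of the moment at which its call begins: read the wrist's pose just before it. There is no depth.
- ticket.job_done(): hands the job in, once; it reports no verdict.
The state is a dict: "t": time; "joint_pos": joint angles; "qvel": joint speeds; "joint_torque": joint torques, N m; "ee_pos": TCP position; "orientation": TCP orientation; "contact_force": force on the tool from outside, world axes, zero at the start; "moment": the same for the moment, N m; "width": opening from 0.0 (shut) to 1.0 (fully open).
Only numpy, scipy, OpenCV 4.12 (cv2) and the standard library are available. Lean on these libraries where they do the work, as an engineer would, in place of code of your own. Each camera call takes 0.05 s, during which the arm holds its last target. There are 200 camera calls.

## Working session

There is one attempt and no reset: what is moved stays moved. The work goes in short steps, Python scripts to look and compute and a shell command to move; the robot and the scene stay as the last step left them, time stands still between calls to the robot, and variables do not carry over. Pictures are saved under pics/ and viewed, about 8 in all and at most 12, crops included, and the job is handed in when it is done.

```bash
mkdir -p pics; ls; python3 - <<'E'
from station import r,get_image
import cv2,numpy as np
s=r.sense();print(s)
for n in("top","side"):
    d=get_image(n);cv2.imwrite(f"pics/{n}0.png",d["image"][:,:,::-1]);print(n,{k:v for k,v in d.items() if k!="image"})
E
```

```text
pics
{'t': 0.0, 'joint_pos': array([-73.16166247,  18.44025199,  -4.01670202,  83.17423671,
         1.29492958,  78.54099569,  -3.25964297]), 'qvel': array([-0.04359447, -0.00649413, -0.01949909,  0.03786305, -0.02641753,
       -0.06076214, -0.00465972]), 'joint_torque': array([ 5.48675098e-05, -4.91282129e+01, -4.03876947e-01, -3.12531924e+01,
       -6.39395602e-02,  4.35991294e-02,  1.74133506e-04]), 'ee_pos': array([0.17938815, 0.62421623, 0.23845396]), 'orientation': array([-1.79889760e+02,  5.28369764e-03,  1.63972856e+02]), 'contact_force': array([ 0.33313214, -0.15750117, -1.13162879]), 'moment': array([ 0.01473131,  0.00232221, -0.01126008]), 'width': 1.0029524370754512}
top {'fx': 491.78240460377725, 'fy': 491.78240460377725, 'cx': 281.8010285142141, 'cy': 207.11978060060798, 'xyz': array([ 0.43732409, -0.00349104,  0.85185369]), 'attitude': array([  9.03736161,   1.14401688, -91.16239932])}
side {'fx': 407.6652655884513, 'fy': 407.6652655884513, 'cx': 278.82424288442974, 'cy': 202.8315988653766, 'xyz': array([0.15407041, 0.44309105, 0.49756048]), 'attitude': array([  56.90006226,   -0.98097265, -137.23261971])}
```

View pics/top0.png

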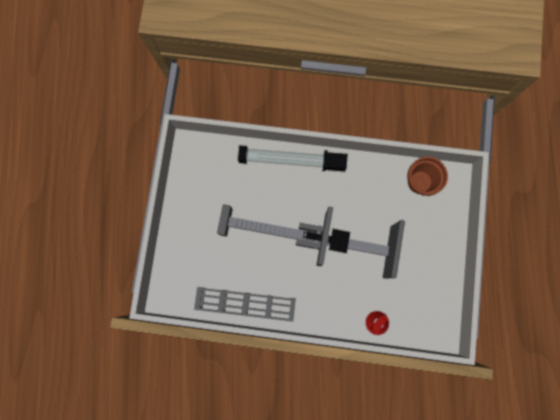

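View pics/side0.png

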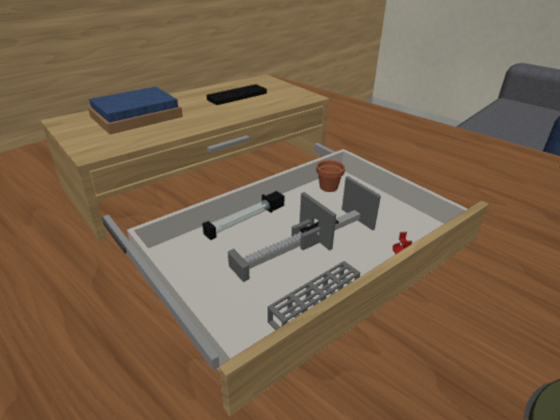

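```bash
cat > h.py <<'E'
import numpy as np,cv2
from scipy.spatial.transform import Rotation as R
from station import r,get_image
def ray(d,px,z):
    px=np.atleast_2d(px).astype(float)
    v=np.c_[(px[:,0]-d["cx"])/d["fx"],-(px[:,1]-d["cy"])/d["fy"],-np.ones(len(px))]
    w=v@R.from_euler("xyz",d["attitude"],degrees=True).as_matrix().T
    return d["xyz"]+w*((z-d["xyz"][2])/w[:,2])[:,None]
E
python3 - <<'E'
from h import *
d=get_image("top");im=d["image"];mx=im.max(2).astype(int)
m=((mx<40)*255).astype(np.uint8);m[:,:290]=0;m[:,360:]=0;m[:215]=0;m[270:]=0
n,l,s,c=cv2.connectedComponentsWithStats(m)
for i in range(1,n):
    if s[i,4]>20: print("black",s[i],c[i],ray(d,c[i],.062)[0])
P=[]
for u in list(range(238,294))+list(range(356,382)):
    vs=np.where(mx[205:265,u]<150)[0]+205
    if len(vs): P.append((u,vs.mean()))
q=ray(d,P,.042)[:,:2]
vx,vy,x0,y0=cv2.fitLine(q.astype(np.float32),cv2.DIST_HUBER,0,.01,.01).ravel()
if vy<0:vx,vy=-vx,-vy
res=(q-[x0,y0])@[vy,-vx];print("dir",vx,vy,np.degrees(np.arctan2(vy,vx)),x0,y0,abs(res).max())
# rough landmarks
for nme,p,z in(("stop front top px",(231,221),.054),("slide top edge a",(330,209),.1),("slide b",(322,264),.1),("fixed inner top",(401,222),.1),("fixed b",(393,277),.1),):
    w=ray(d,p,z)[0];print(nme,w,"along",(w[:2]-[x0,y0])@[vx,vy])
b=ray(d,np.argwhere(m)[:,::-1],.062)
print("along pad px",[ (c[i],(ray(d,c[i],.062)[0,:2]-[x0,y0])@[vx,vy]) for i in range(1,n) if s[i,4]>20])
a=cv2.resize(im[195:295,205:415],None,fx=3.8,fy=3.8,interpolation=cv2.INTER_CUBIC);cv2.imwrite("pics/c.png",a[:,:,::-1])
E
```

```text
black [329 230  20  22 326] [338.78834356 240.38957055] [ 0.50704716 -0.0806642   0.062     ]
black [307 232  15   9  83] [313.74698795 235.89156627] [ 0.51518388 -0.04073328  0.062     ]
dir 0.20582175 0.9785895 78.12239 0.5202212 -0.015620632 0.0008189033993885169
stop front top px [0.54346839 0.0935959  0.054     ] along 0.1116629291870431
slide top edge a [ 0.55252609 -0.06527804  0.1       ] along -0.041945162375102124
slide b [ 0.46837327 -0.05014762  0.1       ] along -0.04445917874956277
fixed inner top [ 0.52982282 -0.1732121   0.1       ] along -0.1522411226702504
fixed b [ 0.44663951 -0.15635202  0.1       ] along -0.15286296185028356
along pad px [(array([338.78834356, 240.38957055]), np.float64(-0.06636244531111055)), (array([313.74698795, 235.89156627]), np.float64(-0.02561175718453679))]
```

View pics/c.png

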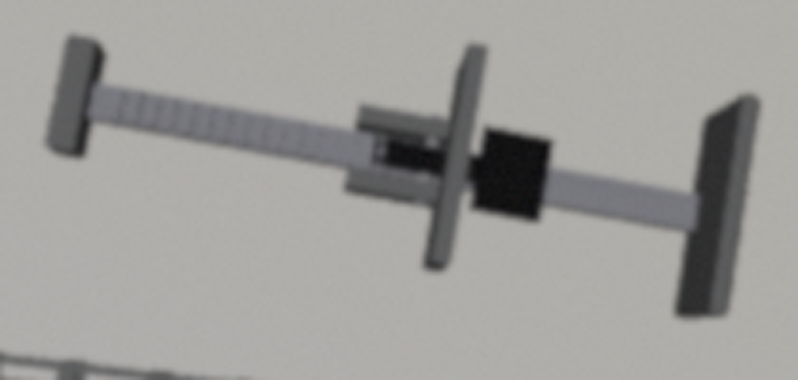

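```bash
python3 -m jog '[{"delta_pos":[-1,0,0],"yaw":0.45},{"delta_pos":[-1,0,0],"yaw":0.45},{"delta_pos":[-1,0,0],"yaw":0.45},{"delta_pos":[-1,0,0],"yaw":0.45},{"delta_pos":[-1,0,0],"yaw":0.45}]' 0 20
python3 -m jog '[{"delta_pos":[-1,-0.2,0],"yaw":0.5},{"delta_pos":[-1,-0.2,0],"yaw":0.5},{"delta_pos":[-1,-0.2,0],"yaw":0.5},{"delta_pos":[-1,-0.2,0],"yaw":0.5},{"delta_pos":[-1,-0.2,0],"yaw":0.5}]'
python3 -m jog '[{"delta_pos":[-1,-0.2,0],"yaw":0.55},{"delta_pos":[-1,-0.2,0],"yaw":0.55},{"delta_pos":[-1,-0.2,0],"yaw":0.55},{"delta_pos":[-1,-0.2,0],"yaw":0.55},{"delta_pos":[-1,-0.2,0],"yaw":0.55}]'
```

```text
t: 0.57
ee_pos: [0.32, 0.5693, 0.2391]
orientation: [-180.0, 0.0, 150.3]
contact_force: [-0.5, -0.1, 0.4]
width: 0.708
t: 0.98
ee_pos: [0.4242, 0.4574, 0.2391]
orientation: [-180.0, 0.0, 135.3]
contact_force: [1.5, 0.1, 0.3]
width: 0.324
t: 1.4
ee_pos: [0.4943, 0.3221, 0.2392]
orientation: [-180.0, 0.0, 118.8]
contact_force: [0.9, 0.6, 0.2]
width: 0.017
```

```bash
python3 -m jog '[{"delta_pos":[-0.88,-0.34,0],"yaw":0.485},{"delta_pos":[-0.88,-0.34,0],"yaw":0.485},{"delta_pos":[-0.88,-0.34,0],"yaw":0.485},{"delta_pos":[-0.88,-0.34,0],"yaw":0.485},{"delta_pos":[-0.88,-0.34,0],"yaw":0.485}]'
python3 -m jog '[{"delta_pos":[-0.94,-0.1,0],"yaw":0.485},{"delta_pos":[-0.94,-0.1,0],"yaw":0.485},{"delta_pos":[-0.94,-0.1,0],"yaw":0.485},{"delta_pos":[-0.94,-0.1,0],"yaw":0.485},{"delta_pos":[-0.94,-0.1,0],"yaw":0.485}]'
python3 -m jog '[{"delta_pos":[-0.9,0.1,0],"yaw":0.485},{"delta_pos":[-0.9,0.1,0],"yaw":0.485},{"delta_pos":[-0.9,0.1,0],"yaw":0.485},{"delta_pos":[-0.7,0.1,0],"yaw":0.485},{"delta_pos":[0,0,0],"yaw":0}]'
```

```text
t: 1.82
ee_pos: [0.4986, 0.1809, 0.2392]
orientation: [-180.0, 0.0, 104.3]
contact_force: [0.8, 0.3, -0.3]
width: 0.007
t: 2.23
ee_pos: [0.5048, 0.0398, 0.2394]
orientation: [-180.0, -0.0, 89.7]
contact_force: [0.2, 0.1, 0.5]
width: 0.004
t: 2.65
ee_pos: [0.5088, -0.0671, 0.2397]
orientation: [180.0, 0.1, 77.6]
contact_force: [0.4, -1.3, -0.8]
width: 0.003
```

```bash
python3 -m jog '[{"delta_pos":[-0.26,0.02,0.8],"yaw":-0.08},{"delta_pos":[0,0,0.9],"yaw":0},{"delta_pos":[0,0,0.9],"yaw":0},{"delta_pos":[0,0,0.9],"yaw":0},{"delta_pos":[0,0,0],"yaw":0}]'
python3 - <<'E'
from h import *
s=r.sense();print(s["ee_pos"],s["orientation"])
w=get_image("wrist");print(w["tool_from_camera"],w["fx"],w["cx"],w["cy"])
a=get_image("side")["image"][150:310,240:420]
a=cv2.resize(a,None,fx=3,fy=3,interpolation=cv2.INTER_CUBIC)
b=w["image"]
cv2.imwrite("pics/s1.png",a[:,:,::-1]);cv2.imwrite("pics/w1.png",b[:,:,::-1])
E
```

```text
t: 3.07
ee_pos: [0.5045, -0.068, 0.1296]
orientation: [-179.5, 0.1, 78.7]
contact_force: [-2.5, 0.5, -0.3]
width: 0.007
[ 0.50447312 -0.06799066  0.12955323] [-1.79465048e+02  1.22936202e-01  7.87409787e+01]
[[-5.84759054e-04  9.61387643e-01  2.75197127e-01  7.45869737e-02]
 [ 9.99999375e-01  8.24315519e-04 -7.54833697e-04 -7.98140591e-04]
 [-9.52537051e-04  2.75196514e-01 -9.61387524e-01 -1.45657929e-01]
 [ 0.00000000e+00  0.00000000e+00  0.00000000e+00  1.00000000e+00]] 314.22650285974134 279.5359568738739 202.61552608155836
```

View pics/s1.png

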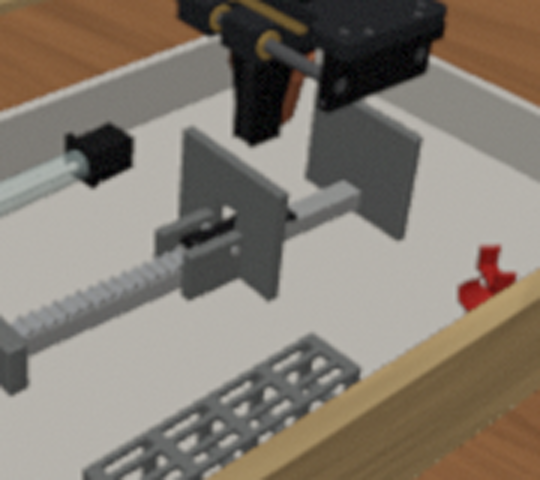

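View pics/w1.png

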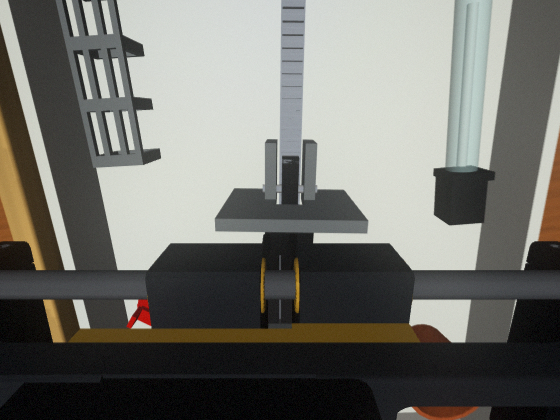

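```bash
python3 -m jog '[{"delta_pos":[0,0,0],"yaw":0},{"delta_pos":[0,0,0],"yaw":0},{"delta_pos":[0,0,0],"yaw":0}]'
cat >> h.py <<'E'
def wpt(w,s,px,z):
    "wrist pixel -> point in TCP coords, on world plane z"
    T=w["tool_from_camera"];Rt=R.from_euler("xyz",s["orientation"],degrees=True).as_matrix()
    v=np.array([(px[0]-w["cx"])/w["fx"],-(px[1]-w["cy"])/w["fy"],-1])
    o=s["ee_pos"]+Rt@T[:3,3];g=Rt@T[:3,:3]@v
    p=o+g*(z-o[2])/g[2]
    return p,Rt.T@(p-s["ee_pos"])
E
python3 - <<'E'
from h import *
s=r.sense();print(s["ee_pos"],s["orientation"],s["contact_force"])
w=get_image("wrist");b=w["image"]
c=cv2.resize(b[140:250,200:385],None,fx=4,fy=4,interpolation=cv2.INTER_CUBIC);cv2.imwrite("pics/w2.png",c[:,:,::-1])
print(b[180:245,240].max(1))
for u,v in((216,229),(366,229),(291,229)):print(wpt(w,s,(u,v),.1))
E
```

```text
t: 3.42
ee_pos: [0.5096, -0.0689, 0.1363]
orientation: [179.8, -0.1, 78.7]
contact_force: [0.4, 0.1, 0.2]
width: 0.003
[ 0.50962871 -0.06891474  0.13628255] [ 1.79829754e+02 -6.44569554e-02  7.87225029e+01] [0.36978227 0.13351809 0.17293353]
[218 220 217 219 217 220 220 107  78  76  75  78  76  80  74  77  74  75
  74  77  78  77  75  72  74  74  77  78  74  75  74  75  72  76  75  81
 114 115 116 116 117 111 119 113 114 115 112 112 207 217 216 215 217 214
 215 214 216 214 219 217 214 216 216 100  43]
(array([ 0.47177936, -0.05556905,  0.1       ]), array([ 0.00564533, -0.03983608,  0.03617072]))
(array([ 0.56255616, -0.07386566,  0.1       ]), array([0.0054544 , 0.05276566, 0.03644566]))
(array([ 0.51712245, -0.06470822,  0.1       ]), array([0.00554996, 0.00641857, 0.03630805]))
```

View pics/w2.png

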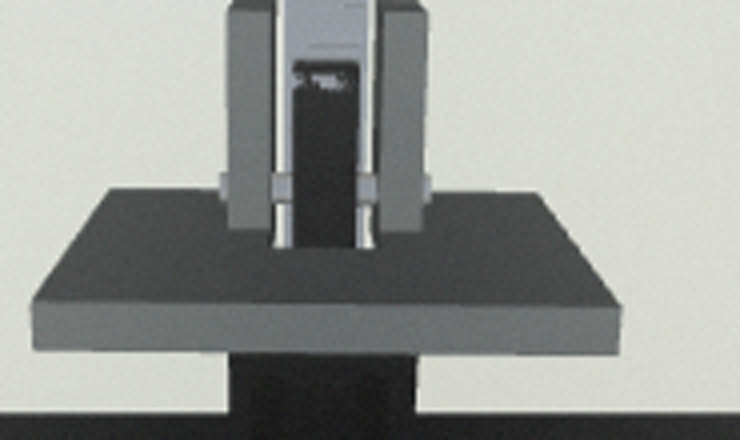

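```bash
python3 -m jog '[{"delta_pos":[-0.27,0.01,0],"yaw":0.05},{"delta_pos":[0,0,0],"yaw":0},{"delta_pos":[0,0,0],"yaw":0},{"delta_pos":[0,0,0],"yaw":0}]'
python3 - <<'E'
from h import *
s=r.sense();print(s["ee_pos"],s["orientation"],s["contact_force"])
w=get_image("wrist");b=w["image"].max(2).astype(int)
for u in(225,240,335):
    col=b[:240,u];k=np.where(col<150)[0];k=k[k>180];e=k[np.where(np.diff(k)>1)[0][0]] if (np.diff(k)>1).any() else k[-1]
    print(u,k[0],e,wpt(w,s,(u,e+.5),.1)[1])
row=b[215];k=np.where(row[190:380]<150)[0]+190;print("row215",k[0],k[-1])
E
```

```text
t: 3.8
ee_pos: [0.5071, -0.0772, 0.1347]
orientation: [180.0, -0.0, 78.4]
contact_force: [-0.5, 0.7, -0.2]
width: 0.006
[ 0.50709968 -0.07722545  0.13469789] [ 1.79988171e+02 -1.46513688e-02  7.83755660e+01] [-0.45781776  0.6778173  -0.22618035]
225 181 214 [ 0.01552266 -0.03356124  0.03469493]
240 181 214 [ 0.01551399 -0.02451059  0.0346968 ]
335 181 215 [0.01482367 0.03286522 0.03470846]
row215 243 357
```

```bash
python3 -m jog '[{"delta_pos":[0,0,0.5],"yaw":0},{"delta_pos":[0,0,0.5],"yaw":0},{"delta_pos":[0,0,0.4],"yaw":0},{"delta_pos":[0,0,0.2],"yaw":0},{"delta_pos":[0,0,0],"yaw":0}]'
python3 -m jog '[{"delta_pos":[0,0,0],"yaw":0},{"delta_pos":[0,0,0],"yaw":0}]'
python3 -m jog '[{"delta_pos":[0,0,0.1],"yaw":0},{"delta_pos":[0,0,0],"yaw":0},{"delta_pos":[0,0,0],"yaw":0}]'
```

```text
t: 4.27
ee_pos: [0.5059, -0.0769, 0.085]
orientation: [-179.8, 0.1, 78.4]
contact_force: [-0.5, 0.8, -0.1]
width: 0.005
t: 4.43
ee_pos: [0.5077, -0.0771, 0.0872]
orientation: [179.9, -0.0, 78.4]
contact_force: [-0.3, 1.2, 0.4]
width: 0.006
t: 4.68
ee_pos: [0.5072, -0.077, 0.0838]
orientation: [180.0, -0.0, 78.4]
contact_force: [-0.1, 0.2, 0.2]
width: 0.004
```

Next: step down in 1.5 mm increments to find contact (expected at TCP z ≈ 0.079).

```bash
python3 -m jog '[{"delta_pos":[0,0,0.1],"yaw":0},{"delta_pos":[0,0,0],"yaw":0},{"delta_pos":[0,0,0],"yaw":0}]'
for i in 1; do :; done
python3 -m jog '[{"delta_pos":[0,0,0.07],"yaw":0},{"delta_pos":[0,0,0],"yaw":0},{"delta_pos":[0,0,0],"yaw":0}]'
python3 -m jog '[{"delta_pos":[0,0,0.07],"yaw":0},{"delta_pos":[0,0,0],"yaw":0},{"delta_pos":[0,0,0],"yaw":0}]'
python3 -m jog '[{"delta_pos":[0,0,0.07],"yaw":0},{"delta_pos":[0,0,0],"yaw":0},{"delta_pos":[0,0,0],"yaw":0}]'
```

```text
t: 4.93
ee_pos: [0.5069, -0.077, 0.0804]
orientation: [-180.0, 0.0, 78.4]
contact_force: [-0.1, -0.8, -0.2]
width: 0.007
t: 5.18
ee_pos: [0.507, -0.077, 0.0783]
orientation: [-180.0, 0.0, 78.4]
contact_force: [-0.2, 0.1, -0.1]
width: 0.01
t: 5.43
ee_pos: [0.5072, -0.077, 0.0764]
orientation: [180.0, -0.0, 78.4]
contact_force: [0.1, 0.3, -0.2]
width: 0.012
t: 5.68
ee_pos: [0.5072, -0.0775, 0.0748]
orientation: [180.0, 0.0, 78.4]
contact_force: [-1.9, -0.7, 6.1]
width: 0.007
```

```bash
python3 -m jog '[{"delta_pos":[0,0,0],"yaw":0},{"delta_pos":[0,0,0],"yaw":0},{"delta_pos":[0,0,0],"yaw":0}]'
python3 - <<'E'
from h import *
s=r.sense();print(s["ee_pos"],s["contact_force"],s["moment"])
w=get_image("wrist")
a=get_image("side")["image"][150:260,260:400]
a=cv2.resize(a,None,fx=4,fy=4,interpolation=cv2.INTER_CUBIC)
b=cv2.resize(w["image"][130:300,180:380],(520,440),interpolation=cv2.INTER_CUBIC)
cv2.imwrite("pics/x.png",a[:,:,::-1]); cv2.imwrite("pics/xw.png",b[:,:,::-1])
E
```

```text
t: 5.93
ee_pos: [0.5072, -0.0775, 0.0749]
orientation: [180.0, 0.0, 78.4]
contact_force: [-1.6, -0.3, 4.7]
width: -0.002
[ 0.50722946 -0.07747255  0.0748894 ] [-1.57609532 -0.30484529  4.68175093] [-0.198265    0.42794941 -0.0110885 ]
```

View pics/x.png

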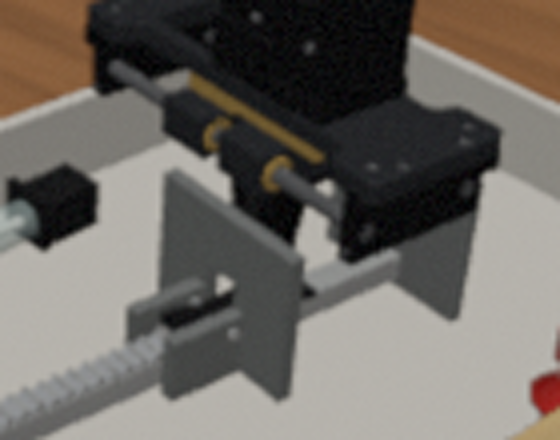

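```bash
python3 -m jog '[{"delta_pos":[0,0,0.07],"yaw":0},{"delta_pos":[0,0,0],"yaw":0},{"delta_pos":[0,0,0],"yaw":0}]'
python3 -m jog '[{"delta_pos":[0,0,0.05],"yaw":0},{"delta_pos":[0,0,0],"yaw":0},{"delta_pos":[0,0,0],"yaw":0}]'
```

```text
t: 6.28
ee_pos: [0.5071, -0.078, 0.0729]
orientation: [180.0, 0.0, 78.4]
contact_force: [-1.9, -1.3, 7.3]
width: 0.005
t: 6.53
ee_pos: [0.5071, -0.0782, 0.0715]
orientation: [180.0, 0.0, 78.4]
contact_force: [-3.3, -2.0, 7.8]
width: 0.009
```

View pics/xw.png

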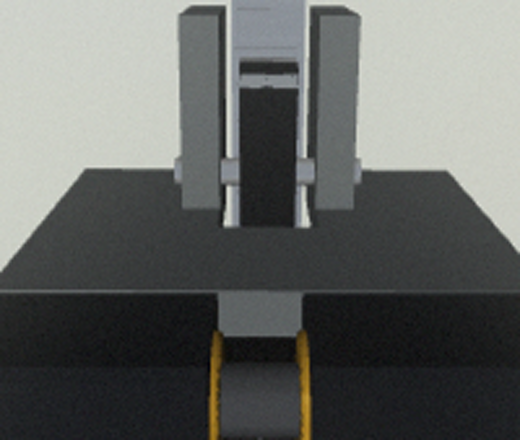

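```bash
python3 -m jog '[{"delta_pos":[0,0,0.05],"yaw":0},{"delta_pos":[0,0,0],"yaw":0},{"delta_pos":[0,0,0],"yaw":0}]'
python3 -m jog '[{"delta_pos":[0,0,0.04],"yaw":0},{"delta_pos":[0,0,0],"yaw":0},{"delta_pos":[0,0,0],"yaw":0}]'
```

```text
t: 6.78
ee_pos: [0.5071, -0.0783, 0.0702]
orientation: [180.0, 0.0, 78.4]
contact_force: [-3.0, -2.2, 9.3]
width: 0.008
t: 7.03
ee_pos: [0.5072, -0.0782, 0.0698]
orientation: [-180.0, 0.0, 78.4]
contact_force: [-5.9, -1.9, 15.6]
width: 0.008
```

```bash
python3 -m jog '[{"delta_pos":[0,0,-0.04],"yaw":0},{"delta_pos":[0.1,0,0],"yaw":0},{"delta_pos":[0.1,0,0],"yaw":0},{"delta_pos":[0,0,0],"yaw":0},{"delta_pos":[0,0,0],"yaw":0}]'
python3 -m jog '[{"delta_pos":[0.1,0,0],"yaw":0},{"delta_pos":[0.1,0,0],"yaw":0},{"delta_pos":[0.1,0,0],"yaw":0},{"delta_pos":[0,0,0],"yaw":0},{"delta_pos":[0,0,0],"yaw":0}]'
```

```text
t: 7.45
ee_pos: [0.5085, -0.0718, 0.0702]
orientation: [180.0, 0.0, 78.4]
contact_force: [-3.1, -0.7, 8.9]
width: 0.006
t: 7.87
ee_pos: [0.5104, -0.0629, 0.0702]
orientation: [180.0, 0.0, 78.4]
contact_force: [-2.5, -0.9, 8.9]
width: 0.007
```

```bash
python3 -m jog '[{"delta_pos":[0.2,0,0],"yaw":0},{"delta_pos":[0.2,0,0],"yaw":0},{"delta_pos":[0.2,0,0],"yaw":0},{"delta_pos":[0.2,0,0],"yaw":0},{"delta_pos":[0,0,0],"yaw":0}]'
python3 - <<'E'
from h import *
t=get_image("top")["image"][180:300,190:420]
a=cv2.resize(get_image("side")["image"][150:310,220:420],(750,600),interpolation=cv2.INTER_CUBIC)
cv2.imwrite("pics/y.png",a[:,:,::-1])
E
```

```text
t: 8.28
ee_pos: [0.5155, -0.0386, 0.0702]
orientation: [180.0, -0.0, 78.4]
contact_force: [-1.9, -1.3, 8.9]
width: 0.007
```

View pics/y.png

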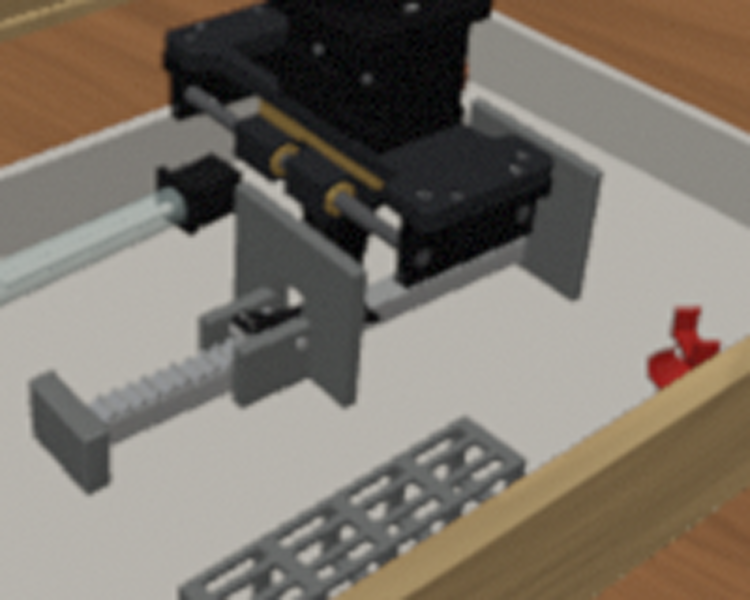

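```bash
python3 -m jog '[{"delta_pos":[0.2,0,0],"yaw":0},{"delta_pos":[0.2,0,0],"yaw":0},{"delta_pos":[0.2,0,0],"yaw":0},{"delta_pos":[0.2,0,0],"yaw":0},{"delta_pos":[0.2,0,0],"yaw":0}]'
python3 -m jog '[{"delta_pos":[0.2,0,0],"yaw":0},{"delta_pos":[0.2,0,0],"yaw":0},{"delta_pos":[0.2,0,0],"yaw":0},{"delta_pos":[0.2,0,0],"yaw":0},{"delta_pos":[0.2,0,0],"yaw":0}]'
python3 -m jog '[{"delta_pos":[0.1,0,0],"yaw":0},{"delta_pos":[0.1,0,0],"yaw":0},{"delta_pos":[0.1,0,0],"yaw":0},{"delta_pos":[0,0,0],"yaw":0},{"delta_pos":[0,0,0],"yaw":0}]'
```

```text
t: 8.8
ee_pos: [0.5213, -0.0106, 0.0703]
orientation: [180.0, 0.1, 78.4]
contact_force: [-2.1, -2.9, 9.5]
width: 0.004
t: 9.22
ee_pos: [0.5276, 0.0189, 0.0704]
orientation: [179.9, 0.0, 78.4]
contact_force: [-2.4, -3.4, 9.2]
width: 0.006
t: 9.63
ee_pos: [0.5296, 0.0284, 0.0704]
orientation: [179.9, -0.0, 78.4]
contact_force: [-2.5, -1.4, 8.2]
width: 0.007
```

```bash
python3 -m jog '[{"delta_pos":[0.1,0,0],"yaw":0},{"delta_pos":[0.1,0,0],"yaw":0},{"delta_pos":[0.1,0,0],"yaw":0},{"delta_pos":[0,0,0],"yaw":0}]'
python3 -m jog '[{"delta_pos":[0.1,0,0],"yaw":0},{"delta_pos":[0,0,0],"yaw":0},{"delta_pos":[0,0,0],"yaw":0}]'
python3 -m jog '[{"delta_pos":[0.07,0,0],"yaw":0},{"delta_pos":[0,0,0],"yaw":0},{"delta_pos":[0,0,0],"yaw":0}]'
```

```text
t: 9.97
ee_pos: [0.5313, 0.036, 0.0704]
orientation: [179.9, 0.1, 78.4]
contact_force: [-3.0, -4.1, 9.5]
width: 0.007
t: 10.22
ee_pos: [0.532, 0.0379, 0.0704]
orientation: [179.9, 0.1, 78.3]
contact_force: [-2.5, -5.5, 8.5]
width: 0.005
t: 10.47
ee_pos: [0.5325, 0.0395, 0.0705]
orientation: [179.9, 0.1, 78.3]
contact_force: [-1.3, -6.3, 9.0]
width: 0.002
```

```bash
python3 -m jog '[{"delta_pos":[0.07,0,0],"yaw":0},{"delta_pos":[0,0,0],"yaw":0},{"delta_pos":[0,0,0],"yaw":0}]'
python3 -m jog '[{"delta_pos":[0.05,0,0],"yaw":0},{"delta_pos":[0,0,0],"yaw":0},{"delta_pos":[0,0,0],"yaw":0}]'
```

```text
t: 10.72
ee_pos: [0.533, 0.041, 0.0705]
orientation: [179.9, 0.2, 78.3]
contact_force: [-2.4, -7.5, 9.5]
width: 0.006
t: 10.97
ee_pos: [0.533, 0.0411, 0.0705]
orientation: [179.9, 0.3, 78.2]
contact_force: [-3.2, -10.4, 11.3]
width: 0.004
```

```bash
python3 -m jog '[{"delta_pos":[0.06,0,0],"yaw":0},{"delta_pos":[0,0,0],"yaw":0},{"delta_pos":[0,0,0],"yaw":0}]'
python3 -m jog '[{"delta_pos":[0.05,0,0],"yaw":0},{"delta_pos":[0,0,0],"yaw":0},{"delta_pos":[0,0,0],"yaw":0}]'
python3 - <<'E'
from h import *
cv2.imwrite("pics/z.png",cv2.resize(get_image("side")["image"][170:310,210:390],(750,583),interpolation=cv2.INTER_CUBIC)[:,:,::-1])
E
```

```text
t: 11.22
ee_pos: [0.5329, 0.0411, 0.0705]
orientation: [179.9, 0.4, 78.2]
contact_force: [-5.2, -12.7, 12.6]
width: 0.008
t: 11.47
ee_pos: [0.5329, 0.0411, 0.0705]
orientation: [180.0, 0.5, 78.1]
contact_force: [-5.9, -16.0, 14.1]
width: 0.01
```

View pics/z.png

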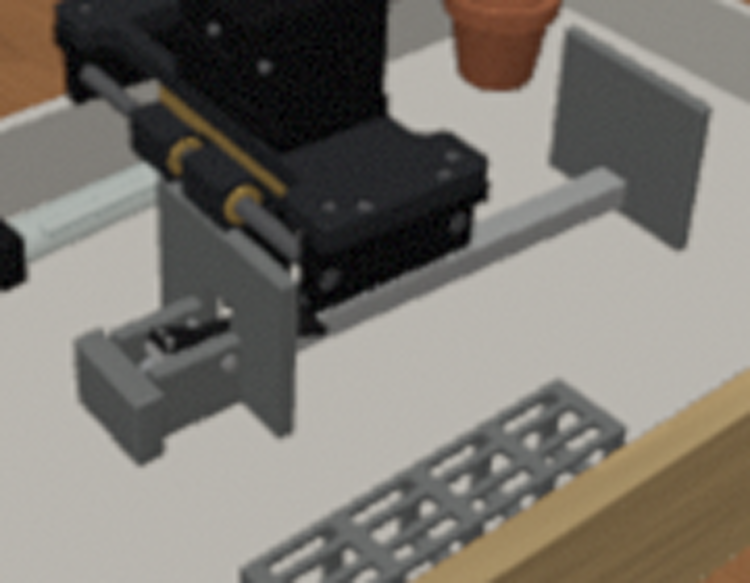

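```bash
python3 -m jog '[{"delta_pos":[-0.1,0,0],"yaw":0},{"delta_pos":[0,0,0],"yaw":0},{"delta_pos":[0,0,-0.1],"yaw":0},{"delta_pos":[0,0,-0.1],"yaw":0},{"delta_pos":[0,0,-0.1],"yaw":0}]'
python3 -m jog '[{"delta_pos":[0,0,-0.15],"yaw":0},{"delta_pos":[0,0,-0.15],"yaw":0},{"delta_pos":[0,0,0],"yaw":0},{"delta_pos":[0,0,0],"yaw":0}]'
python3 -m jog '[{"delta_pos":[-0.2,0,0],"yaw":0},{"delta_pos":[-0.2,0,0],"yaw":0},{"delta_pos":[0,0,0],"yaw":0},{"delta_pos":[0,0,-0.4],"yaw":0},{"delta_pos":[0,0,-0.6],"yaw":0}]'
```

```text
t: 11.93
ee_pos: [0.5315, 0.0414, 0.0771]
orientation: [-180.0, 0.3, 78.2]
contact_force: [0.5, -8.6, -6.1]
width: 0.006
t: 12.27
ee_pos: [0.5302, 0.0417, 0.0859]
orientation: [-179.8, 0.4, 78.3]
contact_force: [-2.9, -8.0, 0.5]
width: 0.003
t: 12.68
ee_pos: [0.5288, 0.0351, 0.1167]
orientation: [-179.8, 0.1, 78.4]
contact_force: [0.9, 0.6, 0.5]
width: 0.007
```

Clear of the plate; now up and away toward the robot's right.

```bash
python3 -m jog '[{"delta_pos":[0,0,-1],"yaw":0},{"delta_pos":[0,0,-1],"yaw":0},{"delta_pos":[0,0,-1],"yaw":0},{"delta_pos":[-0.8,0,-0.5],"yaw":0},{"delta_pos":[-1,0,0],"yaw":0}]'
python3 -m jog '[{"delta_pos":[-1,0,0],"yaw":0},{"delta_pos":[-1,0,0],"yaw":0},{"delta_pos":[-1,0,0],"yaw":0},{"delta_pos":[-1,0,0],"yaw":0},{"delta_pos":[-1,0,0],"yaw":0}]'
python3 -m jog '[{"delta_pos":[-0.5,0,0],"yaw":0},{"delta_pos":[0,0,0],"yaw":0},{"delta_pos":[0,0,0],"yaw":0},{"delta_pos":[0,0,0],"yaw":0}]'
python3 - <<'E'
from h import *
a=get_image("side")["image"];b=get_image("top")["image"][130:340,110:390]
o=np.zeros((600,800,3),np.uint8);o[:420-120,:400]=cv2.resize(a[120:360,130:450],(400,300));o[300:,:400]=cv2.resize(b,(400,300));o[:450,400:]=cv2.resize(a[200:290,215:295],(400,450),interpolation=cv2.INTER_CUBIC)
cv2.imwrite("pics/f.png",o[:,:,::-1])
E
```

```text
t: 13.1
ee_pos: [0.5222, -0.0154, 0.2276]
orientation: [179.5, -0.3, 78.8]
contact_force: [0.8, -0.9, 0.5]
width: 0.008
t: 13.52
ee_pos: [0.4891, -0.166, 0.2235]
orientation: [179.9, -0.1, 78.5]
contact_force: [0.5, -0.1, 0.3]
width: 0.008
t: 13.85
ee_pos: [0.4867, -0.1783, 0.2227]
orientation: [180.0, -0.1, 78.5]
contact_force: [-0.8, 0.9, -0.2]
width: 0.008
```

View pics/f.png

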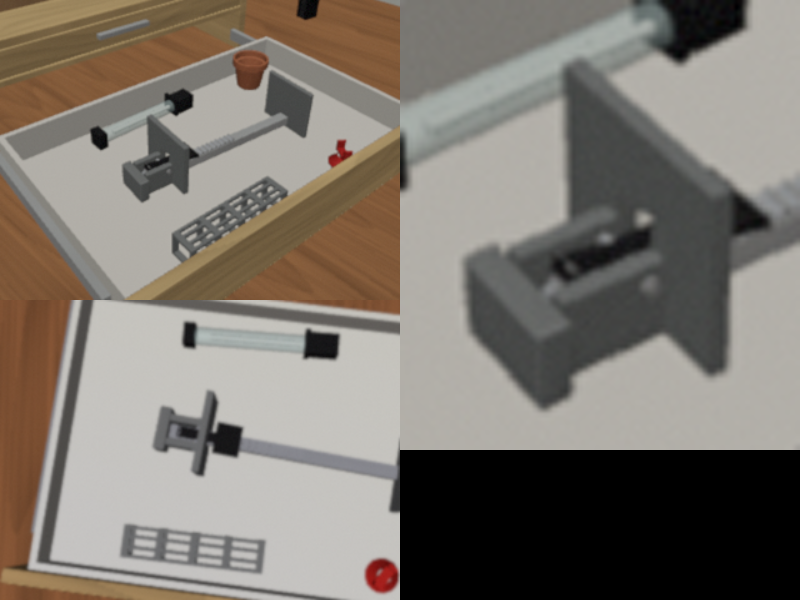

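```bash
python3 -c "
from station import ticket;print(ticket.job_done())"
```

```text
the job is handed in; nothing more can be done
None
```

The sliding plate is fully back against the end stop. I pressed the release pad down with the closed fingertips and kept it down while I pushed the plate about 115 mm. Then I let go, lifted the hand clear and handed the job in at about 14 s.

- **End stop:** the hand stopped at y = 0.0411 m, against a predicted 0.041 m. It stayed there while the push rose to about 16 N.
- **Last picture:** it shows the carriage touching the stop and the pad back up. The pot, heater tube, guard and clip look unmoved, judged by eye only, and the clip and pot were partly or wholly outside the top-view crop.
- **Disagreement:** the first force on the pad came about 3 mm lower than I expected. The bottom of its travel was where my geometry put it, so I treated the press as sound.
- **Forces:** the largest single component I read at the wrist was about 16 N, well under the limit.

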